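Pack out a chromatography column in its holder and hold the clamp on the stack

ROBOT

A 6-joint arm with a two-finger parallel gripper is mounted at the origin on the work surface. World frame = base frame: x ahead of the robot, y to its left, z up, the work surface at z = 0. Lengths are in m, angles in rad, forces in N, time in s.
With the tool pointing down it reaches from about 0.325 to 0.775 m from the base axis. Payload 9.3 kg.
Tool frame: the origin (TCP) lies midway between the tips of the shut fingers; the grasp point (between the pads) lies 19 mm behind it; z points along the fingers, y is the line along which they close (so a half turn about z gives the same grasp; the last joint's range is limited). The gripper opens to 85 mm and grips with 20 to 120 N. Pads are 22 mm wide; open, the fingers measure 114 mm over their backs; the gripper's body (76 mm by 85 mm) begins 54 mm behind the grasp point. The pads swing forward as they close: fully open they stand 13 mm farther back than shut.
Start: joints at [-0.153, 0.259, 0.021, 1.334, 0, 1.418], TCP at [0.55, -0, 0.231] pointing down, gripper open.
Joint ranges: [-3.04, 3.04], [-0.91, 1.82], [-1.04, 1.36], [-1.92, 1.95], [-1.52, 1.45], [-3.14, 3.14]. Speed limits (rad/s): [2.22, 2.22, 2.79, 3.14, 3.14, 3.14].

INTERFACE

Orientations are given as a unit quaternion [w, x, y, z].
In Python, from plant import arm gives the robot as it stands. Calls block until the motion is done:
- arm.movep(position, orientation): joint-space move of the TCP to a pose.
- arm.line_to(position, rot=None, v=0.15): straight line of the TCP; rot=None keeps the orientation; v is the mean speed in m/s.
- arm.movej(angles): joint-space move.
- arm.release() and arm.close_gripper(): open the fingers fully, or close them until they stop; the grip force is fixed at half the most.
- arm.hold(seconds).
- arm.solve_ik(position, orientation): joint angles nearest the present ones, or None.
- arm.observe(): the state.
- arm.read_camera(name): name is "scene" or "side" or "wrist"; returns a dict with "pixels" (480x640x3 uint8, red, green, blue), "fx", "fy", "cx", "cy" (pixels), "dist" ([k1, k2, p1, p2, k3] as OpenCV has them; the pictures are not rectified), "extrinsics" (4x4, takes a point from world to camera coordinates); the wrist camera has in their place "mount" (4x4, takes a point from camera to tool coordinates, whose origin is the TCP and whose axes are the flange's). Camera axes: x right, y down, z forward; pixel columns grow to the right and rows downward; lengths in m; the calibration is good to about 2 mm. A picture is of the moment at which its call begins: read the wrist's pose just before it. There is no depth.
A pose or a line that the arm cannot do raises arm.MotionError and nothing moves.
- arm.hand_in(): hands the job in; it is judged then, once.
The state is a dict: "clock": time; "joints": joint angles; "joint_velocities": joint speeds; "joint_efforts": joint torques, N m; "eef_pos": TCP position; "orientation": TCP orientation; "wrist_force": force on the tool from outside, world axes, zero at the start; "wrist_torque": the same for the moment, N m; "width": opening from 0.0 (shut) to 1.0 (fully open); "finger_force": force on a finger pad.
Only numpy, scipy, OpenCV 4.12 (cv2) and the standard library are available. Lean on these libraries where they do the work, as an engineer would, in place of code of your own. Each camera call takes 0.05 s, during which the arm holds its last target. There are 200 camera calls.

TASK

The column in the bench holder is too short for the clamp to reach: stand spacer blocks upright, one by one, in the channel between the clamp's sprung nose and the end of the column (two or three, as the gap needs) and let go of them, then slide the clamp forward by its handle until you feel it close the gap. Finish while still holding the clamp pushed up with your fingers, so that its sprung nose is pressed about half way in (clearly pressed, not bottomed) and squeezes the upright spacers and the column against the end stop. Leave any spacer you do not need outside the holder, and leave the little vial, the loose cap and the mouse where they are.

Things in the scene. Friction and masses are not known exactly. Their poses are not given: they have to be found in the camera images.
- fixture: aluminium column holder screwed to the bench: base plate 90 mm (its x) by 340 mm (its y), 12 mm thick. Origin: centre of the underside; z up. Along its y runs a straight open-topped channel, from y = -45 mm to y = +165 mm: floor 12 mm above the bench, 46 mm wide inside (x from -23 to +23 mm), side walls 6 mm thick and 22 mm high (tops 34 mm above the bench). The clamp is at the -y end and closes towards +y; the column lies in the +y part.
- stop: fixed steel end stop, 46 x 20 x 44 mm, standing in the channel at its +y end; origin at the centre of its underside. Set at a different place along the channel each time. The column's far end rests against it.
- column: steel chromatography column, loose, lying in the channel along the fixture's y, 100 mm long, round end fittings 40 mm across; origin at its middle, 20 mm above the channel floor.
- column_face (a point): centre of the column's end face that looks at the clamp (towards the fixture's -y). The gap to fill is from the sprung nose's tip to this face, along the fixture's y: 50 to 85 mm with the clamp open.
- clamp (a joint): position of the sliding clamp carriage, m: 0 = fully open (as at the start), grows as it slides towards the column (fixture's +y), end of travel at 0.040. Slides with about 1.5 N of friction and stays where it is left when nothing presses on it. With the carriage at its end of travel the nose reaches only 40 mm beyond its open place, so the gap has to be filled with spacers first.
- clamp_handle (a point): grip point of the clamp's handle, a black upright flat-sided post on the carriage, 16 mm wide (fixture's x), 26 mm long (fixture's y); this point is 74 mm above the bench, the post's top is at 91 mm and the grey carriage block under it (56 mm wide) has its top at 43 mm. It moves with the carriage.
- nose (a joint): how far the clamp's sprung nose is pressed back into the carriage, m: 0 = fully out, 0.014 = bottomed. Pressing it takes about 2 N to start plus 0.8 N per mm.
- nose_tip (a point): centre of the front face of the sprung nose, a steel disc 28 mm across on a rod in front of the carriage, 32 mm above the bench; it faces the column along the fixture's +y and moves with carriage and nose. 45 mm in front of the handle's middle when the nose is out.
- spacer_a_mid (a point): centre (half-way up, 31 mm above its foot) of one of three identical grey plastic spacer blocks, each 40 mm wide (its x), 20 mm thick (its y), 62 mm tall (z), about 70 g, standing on end loose on the bench, upright. In the channel it stands on end too, its width across the channel and its 20 mm thickness along it; it then sticks up 40 mm above the channel walls.
- spacer_b_mid (a point): centre (half-way up, 31 mm above its foot) of one of three identical grey plastic spacer blocks, each 40 mm wide (its x), 20 mm thick (its y), 62 mm tall (z), about 70 g, standing on end loose on the bench, upright. In the channel it stands on end too, its width across the channel and its 20 mm thickness along it; it then sticks up 40 mm above the channel walls.
- spacer_c_mid (a point): centre (half-way up, 31 mm above its foot) of one of three identical grey plastic spacer blocks, each 40 mm wide (its x), 20 mm thick (its y), 62 mm tall (z), about 70 g, standing on end loose on the bench, upright. In the channel it stands on end too, its width across the channel and its 20 mm thickness along it; it then sticks up 40 mm above the channel walls.
- vial: small brown glass vial with black cap, 22 mm across, 45 mm tall, standing near the spacers; a bystander. Origin at the centre of its underside.
- cap: loose grey bottle cap, 28 mm across, 18 mm high; a bystander. Origin at the centre of its underside.
- mouse: black computer mouse, 105 x 60 x 30 mm; a bystander. Origin at the centre of its underside.
There are look-alikes about, which are no part of the job. There is more than one size of the column; the job needs the middle-sized.

How it is judged:
On the way, in this order (a step that is already met when the one before it is completed fails the run):
1. one spacer stands upright in the channel between nose and column, let go (((x of spacer_a_mid in the frame of fixture between -0.008 and 0.008 m and y of spacer_a_mid in the frame of fixture between -0.045 and 0.06 m and z of spacer_a_mid in the frame of fixture below 0.048 m and angle between spacer_a_mid's own z axis and vertical below 0.12 rad and contact force between the fingers and spacer_a below 0.3 N) or (x of spacer_b_mid in the frame of fixture between -0.008 and 0.008 m and y of spacer_b_mid in the frame of fixture between -0.045 and 0.06 m and z of spacer_b_mid in the frame of fixture below 0.048 m and angle between spacer_b_mid's own z axis and vertical below 0.12 rad and contact force between the fingers and spacer_b below 0.3 N) or (x of spacer_c_mid in the frame of fixture between -0.008 and 0.008 m and y of spacer_c_mid in the frame of fixture between -0.045 and 0.06 m and z of spacer_c_mid in the frame of fixture below 0.048 m and angle between spacer_c_mid's own z axis and vertical below 0.12 rad and contact force between the fingers and spacer_c below 0.3 N))), for 0.2 s.
2. two spacers stand upright in the channel, let go ((((x of spacer_a_mid in the frame of fixture between -0.008 and 0.008 m and y of spacer_a_mid in the frame of fixture between -0.045 and 0.06 m and z of spacer_a_mid in the frame of fixture below 0.048 m and angle between spacer_a_mid's own z axis and vertical below 0.12 rad and contact force between the fingers and spacer_a below 0.3 N) and (x of spacer_b_mid in the frame of fixture between -0.008 and 0.008 m and y of spacer_b_mid in the frame of fixture between -0.045 and 0.06 m and z of spacer_b_mid in the frame of fixture below 0.048 m and angle between spacer_b_mid's own z axis and vertical below 0.12 rad and contact force between the fingers and spacer_b below 0.3 N)) or ((x of spacer_a_mid in the frame of fixture between -0.008 and 0.008 m and y of spacer_a_mid in the frame of fixture between -0.045 and 0.06 m and z of spacer_a_mid in the frame of fixture below 0.048 m and angle between spacer_a_mid's own z axis and vertical below 0.12 rad and contact force between the fingers and spacer_a below 0.3 N) and (x of spacer_c_mid in the frame of fixture between -0.008 and 0.008 m and y of spacer_c_mid in the frame of fixture between -0.045 and 0.06 m and z of spacer_c_mid in the frame of fixture below 0.048 m and angle between spacer_c_mid's own z axis and vertical below 0.12 rad and contact force between the fingers and spacer_c below 0.3 N)) or ((x of spacer_b_mid in the frame of fixture between -0.008 and 0.008 m and y of spacer_b_mid in the frame of fixture between -0.045 and 0.06 m and z of spacer_b_mid in the frame of fixture below 0.048 m and angle between spacer_b_mid's own z axis and vertical below 0.12 rad and contact force between the fingers and spacer_b below 0.3 N) and (x of spacer_c_mid in the frame of fixture between -0.008 and 0.008 m and y of spacer_c_mid in the frame of fixture between -0.045 and 0.06 m and z of spacer_c_mid in the frame of fixture below 0.048 m and angle between spacer_c_mid's own z axis and vertical below 0.12 rad and contact force between the fingers and spacer_c below 0.3 N)))), for 0.2 s.
At the end, for the whole second after the job is handed in: Fingers hold the clamp (over 1 N), at rest, nose pressed in 3 to 12.5 mm of 14; nose, spacers, column and stop press together with over 2 N; two or three spacers stand upright (0.12 rad) on the channel floor, two untouched by the fingers, any other is outside the holder; column in the channel (value of joint nose between 0.003 and 0.0125 m and contact force between column and stop above 2 N and (contact force between nose and spacer_a above 2 N or contact force between nose and spacer_b above 2 N or contact force between nose and spacer_c above 2 N) and (contact force between column and spacer_a above 2 N or contact force between column and spacer_b above 2 N or contact force between column and spacer_c above 2 N) and (((x of spacer_a_mid in the frame of fixture between -0.008 and 0.008 m and y of spacer_a_mid in the frame of fixture between -0.045 and 0.06 m and z of spacer_a_mid in the frame of fixture below 0.048 m and angle between spacer_a_mid's own z axis and vertical below 0.12 rad and contact force between the fingers and spacer_a below 0.3 N) and (x of spacer_b_mid in the frame of fixture between -0.008 and 0.008 m and y of spacer_b_mid in the frame of fixture between -0.045 and 0.06 m and z of spacer_b_mid in the frame of fixture below 0.048 m and angle between spacer_b_mid's own z axis and vertical below 0.12 rad and contact force between the fingers and spacer_b below 0.3 N)) or ((x of spacer_a_mid in the frame of fixture between -0.008 and 0.008 m and y of spacer_a_mid in the frame of fixture between -0.045 and 0.06 m and z of spacer_a_mid in the frame of fixture below 0.048 m and angle between spacer_a_mid's own z axis and vertical below 0.12 rad and contact force between the fingers and spacer_a below 0.3 N) and (x of spacer_c_mid in the frame of fixture between -0.008 and 0.008 m and y of spacer_c_mid in the frame of fixture between -0.045 and 0.06 m and z of spacer_c_mid in the frame of fixture below 0.048 m and angle between spacer_c_mid's own z axis and vertical below 0.12 rad and contact force between the fingers and spacer_c below 0.3 N)) or ((x of spacer_b_mid in the frame of fixture between -0.008 and 0.008 m and y of spacer_b_mid in the frame of fixture between -0.045 and 0.06 m and z of spacer_b_mid in the frame of fixture below 0.048 m and angle between spacer_b_mid's own z axis and vertical below 0.12 rad and contact force between the fingers and spacer_b below 0.3 N) and (x of spacer_c_mid in the frame of fixture between -0.008 and 0.008 m and y of spacer_c_mid in the frame of fixture between -0.045 and 0.06 m and z of spacer_c_mid in the frame of fixture below 0.048 m and angle between spacer_c_mid's own z axis and vertical below 0.12 rad and contact force between the fingers and spacer_c below 0.3 N))) and ((x of spacer_a_mid in the frame of fixture between -0.008 and 0.008 m and y of spacer_a_mid in the frame of fixture between -0.045 and 0.06 m and z of spacer_a_mid in the frame of fixture below 0.048 m and angle between spacer_a_mid's own z axis and vertical below 0.12 rad) or (x of spacer_a_mid in the frame of fixture above 0.06 m or x of spacer_a_mid in the frame of fixture below -0.06 m or y of spacer_a_mid in the frame of fixture below -0.19 m)) and ((x of spacer_b_mid in the frame of fixture between -0.008 and 0.008 m and y of spacer_b_mid in the frame of fixture between -0.045 and 0.06 m and z of spacer_b_mid in the frame of fixture below 0.048 m and angle between spacer_b_mid's own z axis and vertical below 0.12 rad) or (x of spacer_b_mid in the frame of fixture above 0.06 m or x of spacer_b_mid in the frame of fixture below -0.06 m or y of spacer_b_mid in the frame of fixture below -0.19 m)) and ((x of spacer_c_mid in the frame of fixture between -0.008 and 0.008 m and y of spacer_c_mid in the frame of fixture between -0.045 and 0.06 m and z of spacer_c_mid in the frame of fixture below 0.048 m and angle between spacer_c_mid's own z axis and vertical below 0.12 rad) or (x of spacer_c_mid in the frame of fixture above 0.06 m or x of spacer_c_mid in the frame of fixture below -0.06 m or y of spacer_c_mid in the frame of fixture below -0.19 m)) and contact force between the fingers and clamp above 1 N and velocity of joint clamp between -0.005 and 0.005 m/s and z of column_face in the frame of fixture below 0.038 m); the arm keeps its last pose, push and grip.
It fails at once if a bystander is moved more than 40 mm (distance of any of vial, cap, mouse from where it was at the start of the episode above 0.04 m).
It fails at once if the column is lifted out of its channel (z of column_face in the frame of fixture above 0.06 m).
It also fails if it takes over 72 s, if anything falls off the work surface, if the arm or the gripper's body presses on something with over 40 N, if the wrist force passes 120 N, or if a joint passes its speed limit or range.

## Working session

There is one attempt and no reset: what is moved stays moved. The work goes in short steps, each a Python script; the robot and the scene stay as the last script left them, time stands still between calls to the robot, and variables do not carry over. Pictures are saved under pics/ and viewed, at most 10 in all, crops included, and the job is handed in when it is done.

```bash
ls; mkdir -p pics; python3 - <<'E'
from plant import arm
import cv2,numpy as np,pickle
d={}
for n in ("scene","side"):
    c=arm.read_camera(n); d[n]=c
    cv2.imwrite(f"pics/{n}0.png",c["pixels"][:,:,::-1])
    print(n,c["fx"],c["fy"],c["cx"],c["cy"],c["dist"]); print(np.round(c["extrinsics"],4))
pickle.dump(d,open("cams.pkl","wb"))
s=arm.observe(); print(s)
E
```

```text
pics
scene 478.62382433938416 478.62382433938416 321.7114574571166 234.47143048324315 [-0.10072652  0.          0.          0.          0.        ]
[[-0.1262  0.9919 -0.011   0.0459]
 [ 0.7287  0.0852 -0.6795 -0.3533]
 [-0.6731 -0.0938 -0.7336  1.2779]
 [ 0.      0.      0.      1.    ]]
side 525.7648185142365 525.7648185142365 311.37455119412806 251.3716461297911 [-0.14320997  0.          0.          0.          0.        ]
[[ 0.718  -0.6959  0.0147 -0.3831]
 [-0.5043 -0.5346 -0.6782  0.3293]
 [ 0.4798  0.4795 -0.7348  1.0074]
 [ 0.      0.      0.      1.    ]]
{'clock': 0.1, 'joints': array([-1.52588831e-01,  2.59127234e-01,  2.08547056e-02,  1.33369551e+00,
       -4.00563133e-05,  1.41818534e+00]), 'joint_velocities': array([-0.00061409, -0.00193305,  0.00183333, -0.00128733, -0.00022846,
        0.00096744]), 'joint_efforts': array([ 3.14176716e-03, -5.56694484e+01,  3.45071769e+01,  1.17344077e-02,
       -2.28166823e-04,  1.16645586e-05]), 'eef_pos': array([5.49755520e-01, 2.71060029e-05, 2.30738038e-01]), 'orientation': array([-4.60577055e-04,  7.07098818e-01,  7.07114501e-01, -3.62628756e-04]), 'wrist_force': array([ 0.73852693, -0.28587338, -0.35123452]), 'wrist_torque': array([ 0.00643602, -0.0292993 ,  0.03413566]), 'finger_force': 0.0, 'width': 1.0017810729544054}
```

View pics/scene0.png

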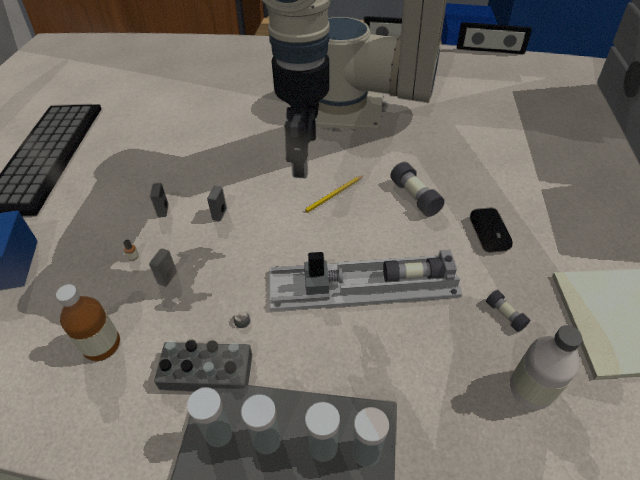

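View pics/side0.png

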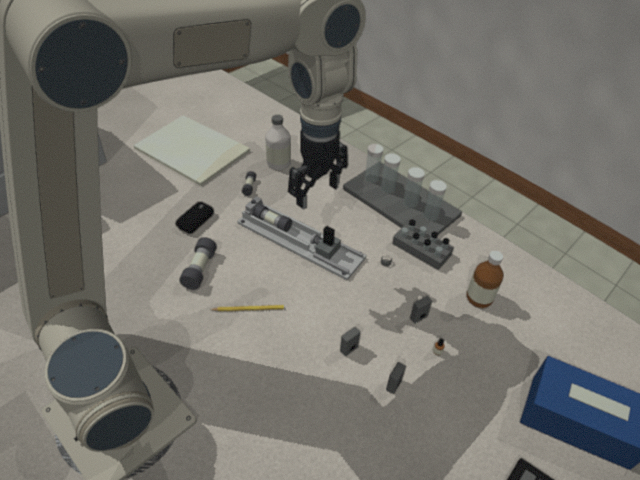

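The scene view shows the spacers at about (160,200), (217,203) and (163,267), and the vial at (130,250). The cap is at (241,319), the mouse at (491,230), and the fixture runs from (270,285) to (460,280) with its handle at (316,262). The side view agrees. I'll get rough positions by ray casting, then take closer wrist views.

```bash
cat > h.py <<'E'
from plant import arm
import cv2,numpy as np,pickle
from scipy.spatial.transform import Rotation as R
def rot(q): return R.from_quat(np.roll(q,-1)).as_matrix()
def quat(M): return np.roll(R.from_matrix(M).as_quat(),1)
def down(yaw):
    "tool down, tool y (closing) axis along world direction yaw"
    y=np.array([np.cos(yaw),np.sin(yaw),0]); z=np.array([0,0,-1.]); return quat(np.c_[np.cross(y,z),y,z])
def K(c): return np.array([[c["fx"],0,c["cx"]],[0,c["fy"],c["cy"]],[0,0,1]])
def wristcam():
    s=arm.observe(); c=arm.read_camera("wrist")
    T=np.eye(4);T[:3,:3]=rot(s["orientation"]);T[:3,3]=s["eef_pos"]
    c["extrinsics"]=np.linalg.inv(T@c["mount"]); return c
def ray(c,px,z):
    u=cv2.undistortPoints(np.array(px,float).reshape(-1,1,2),K(c),np.array(c["dist"])).reshape(-1,2)
    E=c["extrinsics"]; d=np.c_[u,np.ones(len(u))]@E[:3,:3]; o=-E[:3,:3].T@E[:3,3]
    return o+d*((z-o[2])/d[:,2])[:,None]
def proj(c,P):
    E=c["extrinsics"]; return cv2.projectPoints(np.array(P,float).reshape(-1,3),cv2.Rodrigues(E[:3,:3])[0],E[:3,3],K(c),np.array(c["dist"]))[0].reshape(-1,2)
E
python3 - <<'E'
from h import *
d=pickle.load(open("cams.pkl","rb"));c=d["scene"]
print("spacers",ray(c,[(160,200),(217,203),(163,267)],.031).round(3))
print("vial,cap",ray(c,[(130,257),(241,325)],0.0).round(3),"mouse",ray(c,[(491,235)],0.01).round(3))
print("handle top",ray(c,[(316,256)],.091).round(3),"plate corners",ray(c,[(270,268),(270,304),(461,292),(454,253)],.012).round(3))
# straight down camera view: position TCP so that camera axis hits target
w=arm.read_camera("wrist"); M=w["mount"]; print(M.round(3),w["fx"],w["cx"],w["cy"],w["dist"])
E
```

```text
spacers [[ 0.454 -0.326  0.031]
 [ 0.449 -0.204  0.031]
 [ 0.625 -0.257  0.031]]
vial,cap [[ 0.586 -0.348  0.   ]
 [ 0.708 -0.095  0.   ]] mouse [[0.455 0.348 0.01 ]]
handle top [[0.616 0.024 0.091]] plate corners [[ 0.589 -0.067  0.012]
 [ 0.667 -0.051  0.012]
 [ 0.603  0.279  0.012]
 [ 0.512  0.271  0.012]]
[[-0.001 -0.966 -0.258  0.064]
 [ 1.    -0.    -0.001  0.   ]
 [ 0.    -0.258  0.966 -0.142]
 [ 0.     0.     0.     1.   ]] 396.6323318715296 319.82026700876423 248.02804835327805 [0.00048477 0.         0.         0.         0.        ]
```

```bash
python3 - <<'E'
from h import *
d={}
for n,p in (("fix",(0.58,0.14,0.24)),("sp",(0.53,-0.22,0.24))):
    try: arm.movep(p,down(0))
    except arm.MotionError as e: print(n,e); continue
    c=wristcam(); d[n]=c; cv2.imwrite(f"pics/w_{n}.png",c["pixels"][:,:,::-1])
pickle.dump(d,open("w.pkl","wb")); print(arm.observe()["clock"],arm.observe()["joints"])
E
```

```text
2.2333 [-5.38011900e-01  2.97446611e-01  9.84131455e-02  1.37165222e+00
  2.44843312e-04  1.03160777e+00]
```

View pics/w_fix.png

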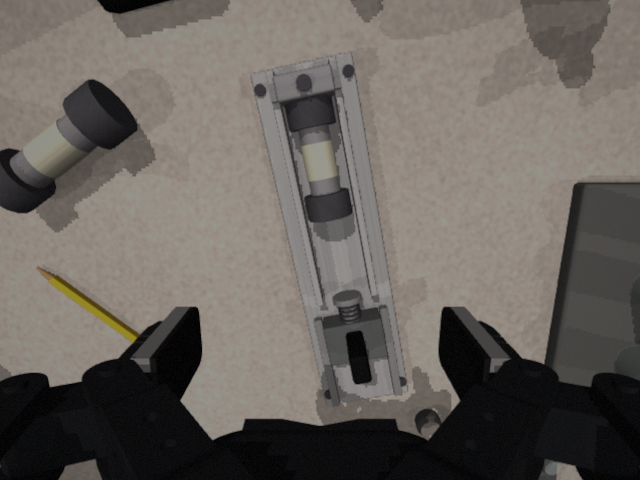

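View pics/w_sp.png

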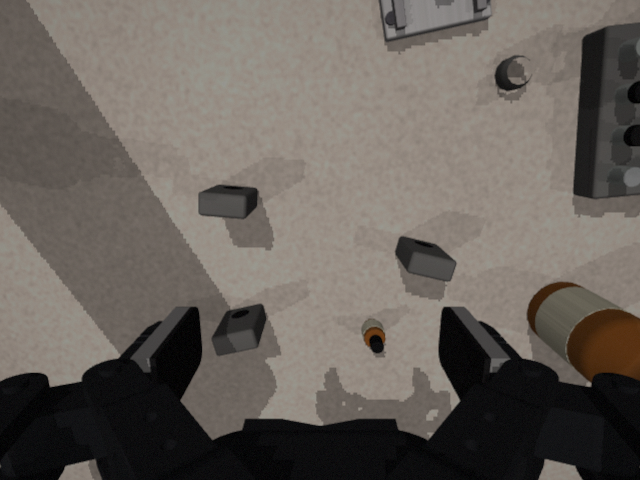

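The fixture view shows the plate corners at about (252,73), (351,53), (408,396) and (335,405). The column's near end is at row ~220, the nose disc at (347,298) and the handle at (358,357). The spacer view shows the spacers at (228,201), (240,330) and (425,258), with the vial at (374,336). I'll zoom in to get exact edges.

```bash
python3 - <<'E'
from h import *
d=pickle.load(open("w.pkl","rb"))
def tile(n,x,y,w,h,s):
    a=cv2.convertScaleAbs(d[n]["pixels"][y:y+h,x:x+w,::-1],alpha=1.6,beta=20)
    a=cv2.resize(a,None,fx=s,fy=s,interpolation=cv2.INTER_NEAREST)
    for i in range(0,w,10):
        if (x+i)%10==0: cv2.line(a,(i*s,0),(i*s,4 if (x+i)%50 else 10),(0,0,255),1)
    for i in range(0,h,10): cv2.line(a,(0,i*s),(4 if (y+i)%50 else 10,i*s),(0,0,255),1)
    return a
A=np.zeros((600,800,3),np.uint8)
for n,x,y,X,Y in(("sp",190,170,0,0),("sp",200,290,400,0),("sp",380,220,0,300),("fix",290,180,400,300)):
    if n=="sp": a=tile(n,x,y,80,60,5)
    else: a=tile("fix",290,180,80,60,5); a=tile("fix",280,180,130,100,3)
    a=a[:300,:400]; A[Y:Y+a.shape[0],X:X+a.shape[1]]=a
cv2.imwrite("pics/crop1.png",A)
B=tile("fix",280,180,140,230,3)[:600]; B2=tile("fix",310,270,100,100,3); 
C=np.zeros((600,800,3),np.uint8); C[:,:420]=B[:600]; b=tile("fix",240,40,125,70,3); C[:210,425:800]=b; b=tile("fix",315,330,100,85,3); C[230:485,425:725]=b
cv2.imwrite("pics/crop2.png",C)
E
```

```text
(no output)
```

View pics/crop1.png

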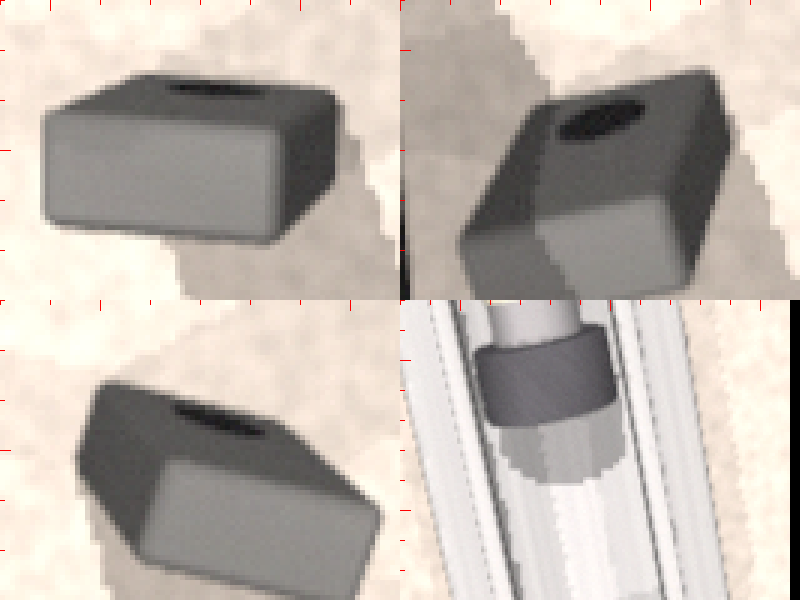

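View pics/crop2.png

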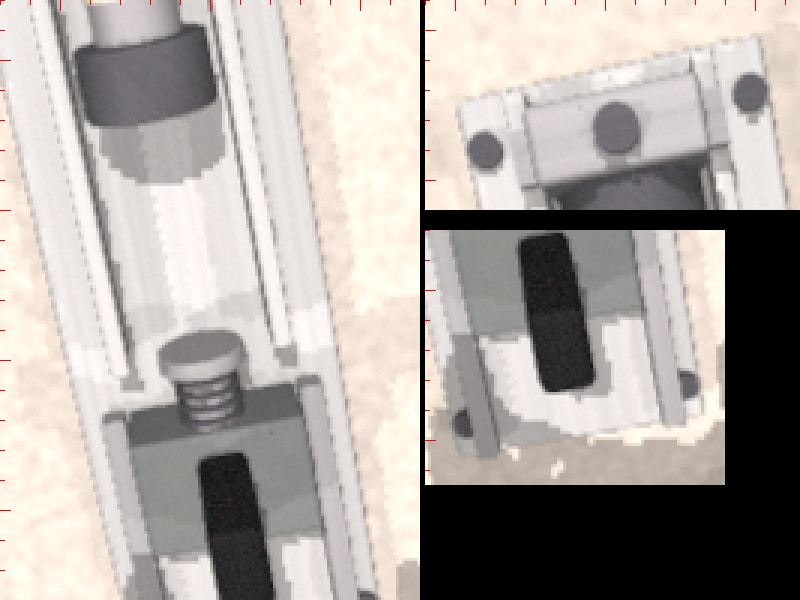

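```bash
cat > meas.py <<'E'
from h import *
d=pickle.load(open("w.pkl","rb")); f,s=d["fix"],d["sp"]
q=ray(f,[(251.7,72.3),(351,53.3),(406.7,391.7),(324,405)],.012)[:,:2]
L=np.array([[-45,170],[45,170],[45,-170],[-45,-170]])/1e3
# image right = world x+ ; fixture y ~ world y => fixture x ~ world x
A=L-L.mean(0);B=q-q.mean(0);th=np.arctan2((A[:,0]*B[:,1]-A[:,1]*B[:,0]).sum(),(A*B).sum())
Rf=np.array([[np.cos(th),-np.sin(th)],[np.sin(th),np.cos(th)]]);C=q.mean(0)
inF=lambda p:(np.atleast_2d(p)[:,:2]-C)@Rf
toW=lambda p:C+Rf@np.array(p)
if __name__=="__main__":
    print("q",q.round(4),"resid mm",((inF(q)-L)*1e3).round(1)); print("C",C.round(4),"th",np.degrees(th))
    for n,p,z in (("nose",(347,296.7),.032),("colface",(331.7,219),.052),("handle rear L",(355,383.3),.091),("handle rear R",(371.7,380.7),.091)):
        print(n,(inF(ray(f,[p],z))*1e3).round(1))
    c=pickle.load(open("cams.pkl","rb"))["scene"]
S=[]
for p in ([(198.2,192.6),(246,195.4),(244.4,218.8),(199.6,215.2)],[(212,338),(252.4,329.4),(258,347.4),(215.5,355)],[(413.6,251.6),(456.4,263.4),(451,280),(408,272.4)]):
    w=ray(s,p,.062)[:,:2]; e=(w[1]-w[0]+w[2]-w[3])/2; g=(w[3]-w[0]+w[2]-w[1])/2
    S.append((*w.mean(0),np.arctan2(e[1],e[0])))
    if __name__=="__main__": print("spacer",w.mean(0).round(4),"w,t mm",(1e3*np.linalg.norm(e)).round(1),(1e3*np.linalg.norm(g)).round(1),"ang",np.degrees(S[-1][2]).round(1),"ang2",(np.degrees(np.arctan2(g[1],g[0]))+90).round(1))
if __name__=="__main__": 
    v=ray(s,[(374,341)],.045);print("vial",v)
E
python3 meas.py
python3 - <<'E'
from meas import *
# thresholded top faces
g=cv2.cvtColor(s["pixels"],cv2.COLOR_RGB2GRAY)
for (x,y,h) in ((190,170,60),(200,290,70),(380,220,70)):
    a=g[y:y+h,x:x+80]; print([int(a[i,j]) for i,j in ((10,2),(35,20),(35,40),(55,30),(58,20))])
E
```

```text
q [[ 0.5206  0.263 ]
 [ 0.606   0.278 ]
 [ 0.6726 -0.0528]
 [ 0.5843 -0.0694]] resid mm [[ 1.5 -0.3]
 [-1.8 -1.8]
 [ 0.1  0.7]
 [ 0.2  1.4]]
C [0.5959 0.1047] th 11.06139239081222
nose [[  1.4 -41.9]]
colface [[ 1.  37.9]]
handle rear L [[ -5.1 -95.2]]
handle rear R [[  9.  -95.5]]
spacer [ 0.4507 -0.2049] w,t mm 37.5 18.9 ang -4.0 ang2 -3.9
spacer [ 0.4539 -0.3279] w,t mm 38.3 17.5 ang 12.0 ang2 10.2
spacer [ 0.6254 -0.2572] w,t mm 37.9 16.9 ang -13.1 ang2 -11.8
vial [[ 0.58101509 -0.33553543  0.045     ]]
[141, 80, 79, 146, 141]
[92, 28, 45, 55, 55]
[138, 35, 76, 103, 147]
```

The gap is about 77 mm, so all three spacers are needed. I'll grip each one across its width, so the fingers stay above the channel walls, and start nearest the column.

```bash
cat >> h.py <<'E'
ZG=.030
def up(z=.17,v=.25): p=arm.observe()["eef_pos"].copy(); p[2]=z; arm.line_to(p,v=v)
def pick(x,y,a):
    arm.movep((x,y,.15),down(a)); arm.line_to((x,y,ZG),v=.12); arm.close_gripper()
    s=arm.observe(); print("gripped width",round(s["width"],3),"force",s["finger_force"]); up()
def place(xy,a):
    arm.movep((*xy,.15),down(a)); arm.line_to((*xy,.072),v=.12); f0=arm.observe()["wrist_force"]
    for z in (.064,.057,.050,.0435):
        arm.line_to((*xy,z),v=.05); s=arm.observe(); df=s["wrist_force"]-f0
        print(z,s["eef_pos"].round(4),"dF",df.round(1))
        if abs(df).max()>6: print("CONTACT, stopped"); return False
    return True
E
python3 - <<'E'
from h import *
from meas import S,toW,th
x,y,a=S[0]; pick(x,y,a)
print(place(toW((.001,.0265)),th),arm.observe()["clock"])
E
```

```text
gripped width 0.457 force 60.48413872718811
0.064 [0.5917 0.1309 0.0639] dF [-0.1 -1.5 -1.4]
0.057 [0.5916 0.1308 0.0566] dF [-0.3 -2.3 -0.1]
0.05 [0.5915 0.1309 0.0495] dF [ 0.5 -2.  -0.7]
0.0435 [0.5916 0.1309 0.0431] dF [ 0.5 -1.6 -1.7]
True 8.475
```

```bash
python3 - <<'E'
from h import *
arm.line_to((*arm.observe()["eef_pos"][:2],.0423),v=.05); arm.release(); up(.2)
arm.movep((.58,.14,.24),down(0)); c=wristcam(); pickle.dump(c,open("w1.pkl","wb"))
a=cv2.convertScaleAbs(c["pixels"][40:415,230:480,::-1],alpha=1.5,beta=15)
cv2.imwrite("pics/place1.png",cv2.resize(a,None,fx=1.6,fy=1.6)); print(arm.observe()["clock"])
E
```

```text
10.4
```

View pics/place1.png

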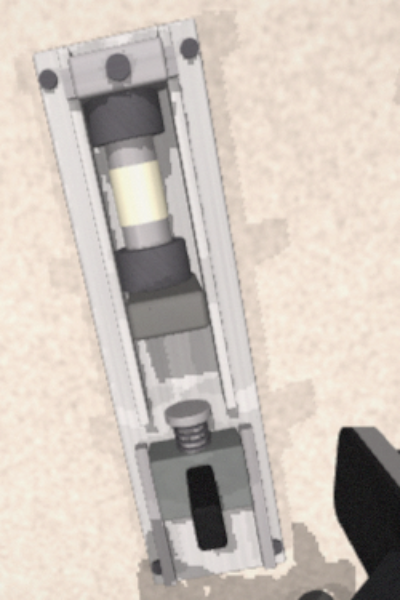

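The first spacer stands upright against the column, with its top face centred at about full-frame pixel (336,238). I'll measure it and place the second one.

```bash
python3 - <<'E'
from h import *
from meas import S,toW,th,inF
c=pickle.load(open("w1.pkl","rb"))
print("s1 centre, -y edge (mm)",(inF(ray(c,[(335.6,238.1),(336.6,247.2)],.074))*1e3).round(1))
x,y,a=S[2]; pick(x,y,a)
ok=place(toW((.001,.003)),th)
if ok:
    arm.line_to((*arm.observe()["eef_pos"][:2],.0423),v=.05); arm.release(); up(.2)
print(ok,arm.observe()["clock"])
E
```

```text
s1 centre, -y edge (mm) [[ 1.2 26.1]
 [ 0.6 18.5]]
gripped width 0.456 force 60.976585149765015
0.064 [0.5961 0.1079 0.0639] dF [-0.   1.5 -0.9]
0.057 [0.596  0.1079 0.0566] dF [-1.2  0.4 -0.1]
0.05 [0.596  0.1078 0.0496] dF [-0.3  0.8  0.4]
0.0435 [0.5961 0.1078 0.0432] dF [ 0.2  1.1 -0.8]
True 19.175
```

```bash
python3 - <<'E'
from h import *
from meas import S,toW,th,inF
x,y,a=S[1]; pick(x,y,a)
ok=place(toW((.001,-.0205)),th)
if ok:
    arm.line_to((*arm.observe()["eef_pos"][:2],.0423),v=.05); arm.release(); up(.2)
    arm.movep((.58,.14,.24),down(0)); c=wristcam(); pickle.dump(c,open("w2.pkl","wb"))
    a=cv2.convertScaleAbs(c["pixels"][40:415,230:480,::-1],alpha=1.5,beta=15)
    cv2.imwrite("pics/place3.png",cv2.resize(a,None,fx=1.6,fy=1.6))
print(ok,arm.observe()["clock"])
E
```

```text
gripped width 0.457 force 60.84995985031128
0.064 [0.6007 0.0848 0.0639] dF [ 0.1  0.8 -0.8]
0.057 [0.6005 0.0848 0.0566] dF [-0.4  0.1  0.3]
0.05 [0.6005 0.0848 0.0495] dF [-0.3  1.  -0.8]
0.0435 [0.6006 0.0848 0.0432] dF [-1.5  0.4  0.5]
True 28.7833
```

View pics/place3.png

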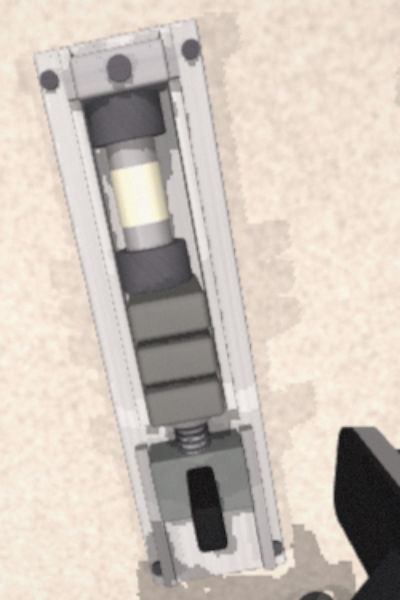

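All three spacers are upright in the channel, in zoomed-crop rows 290–420, just ahead of the nose spring. Next I'll grip the handle and slide the clamp while watching the force.

```bash
cat >> h.py <<'E'
def force(n=6):
    F=[]
    for _ in range(n): arm.hold(.03); F.append(arm.observe()["wrist_force"])
    return np.mean(F,0)
E
python3 - <<'E'
from h import *
from meas import toW,th
ey=np.array([-np.sin(th),np.cos(th),0])
xy=toW((.0015,-.0825))
arm.movep((*xy,.16),down(th)); arm.line_to((*xy,.055),v=.12); f0=force(8)
arm.close_gripper(); s=arm.observe(); print("width",s["width"],s["finger_force"],"F0",f0.round(2),"after grip",(force()-f0).round(2))
p0=s["eef_pos"].copy(); p0[2]=.055; np.save("p0.npy",np.r_[p0,f0])
for d in [2,4,6,8,10,11,12,13,14,15,16,17,18,19,20,21,22,23,24,25,26,27,28]:
    arm.line_to(p0+ey*d/1e3,v=.02); F=force()-f0; F_y=F@ey
    print(d,round(float((arm.observe()["eef_pos"]-p0)@ey*1e3),2),"Fy",round(float(F_y),2))
    if -F_y>7: break
print(arm.observe()["clock"])
E
```

```text
width 0.1772413343634543 58.63595187664032 F0 [0.23 0.23 0.01] after grip [ 0.24 -0.17  1.66]
2 2.1 Fy -0.08
4 4.13 Fy -0.12
6 6.03 Fy 0.02
8 8.04 Fy -0.34
10 9.97 Fy -0.71
11 10.86 Fy -1.15
12 11.82 Fy -1.39
13 12.77 Fy -1.46
14 13.76 Fy -1.73
15 14.73 Fy -1.37
16 15.7 Fy -2.01
17 16.71 Fy -1.96
18 17.5 Fy -3.14
19 18.34 Fy -4.11
20 19.23 Fy -4.4
21 20.11 Fy -4.99
22 20.97 Fy -5.62
23 21.86 Fy -6.2
24 22.73 Fy -6.87
25 23.58 Fy -7.88
40.5417
```

```bash
python3 - <<'E'
from h import *
from meas import th
ey=np.array([-np.sin(th),np.cos(th),0]); a=np.load("p0.npy"); p0,f0=a[:3],a[3:]
arm.line_to(p0+ey*.026,v=.02); arm.hold(.5); F=force()-f0; s=arm.observe()
print(((s["eef_pos"]-p0)@ey*1e3).round(2),"Fy",(F@ey).round(2),F.round(2),s["finger_force"],s["clock"])
ims=[]
for n,(x,y) in (("scene",(250,210)),("side",(220,170))):
    c=arm.read_camera(n); ims.append(cv2.resize(cv2.convertScaleAbs(c["pixels"][y:y+130,x:x+230,::-1],alpha=1.6,beta=15),None,fx=2.2,fy=2.2))
cv2.imwrite("pics/end.png",np.vstack(ims))
E
```

```text
24.42 Fy -8.39 [-2.52 -9.04  5.15] 59.36050057411194 41.4917
```

View pics/end.png

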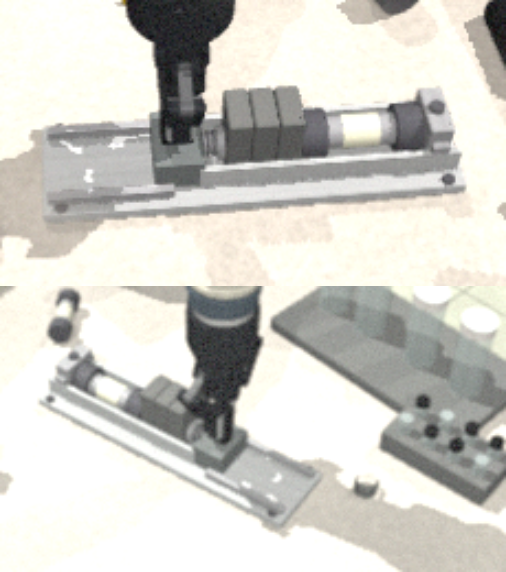

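The end view shows three upright spacers packed against the column (upper crop, x 222–303). The nose spring is compressed at about (210,145), and the fingers are on the handle, clear of the spacers. I'm handing in.

```bash
python3 -c "
from plant import arm
print(arm.hand_in())"
```

```text
the job is handed in; nothing more can be done
None
```

I handed the job in, with no verdict returned: three spacers stand upright in the channel, and the gripper holds the clamp with its nose pressed in an estimated 6–7 mm (about 8.4 N of push), at about 42 s on the robot's clock.

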